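# A shot of release spray for the round cutter

### The arm

A 6-joint arm with a two-finger parallel gripper is mounted at the origin on a cart in front of the work surface, level with it; the furniture and walls round the work are solid. World frame = base frame: x ahead of the robot, y to its left, z up, the work surface at z = 0. Lengths are in m, angles in rad, forces in N, time in s.
With the tool pointing down it reaches from about 0.225 to 0.875 m from the base axis. Payload 3.4 kg.
Tool frame: the origin (TCP) lies at the very end of the fingers, on their centre line; the grasp point (between the pads) lies 19 mm behind it (manip.pinch_z is the distance from the TCP to the grasp point, in m); z points along the fingers, y is the line along which they close (so a half turn about z gives the same grasp; the last joint's range is limited). The gripper opens to 85 mm and grips with 20 to 120 N. Pads are 22 mm wide; open, the fingers measure 114 mm over their backs; the gripper's body (76 mm by 85 mm) begins 54 mm behind the grasp point. The pads swing forward as they close: fully open they stand 13 mm farther back than shut.
Start: joints at [-1.324, 0.276, 1.505, -0, 1.361, -0.121], TCP at [0.207, -0.537, 0.231] pointing down, gripper open.
Joint ranges: [-2.89, 2.89], [-0.75, 2.08], [0.22, 2.7], [-1.18, 4.32], [0.11, 2.71], [-2.7, 2.7]. Speed limits (rad/s): [2.57, 2.57, 3.14, 3.14, 3.14, 3.14].

### API

Orientations are given as a unit quaternion [w, x, y, z].
In Python, from rig import manip gives the robot as it stands. The module is installed in compiled form; this text tells all that it offers.
- The arm moves only by the shell command python3 -m jog 'ROWS' [FORCE]. ROWS is JSON, a list of rows, each an object of numbers: "dx", "dy", "dz": the shift along the tool's x, y, z each as a share of 25 cm, from -1 to 1; "ax", "ay", "az": the turn, a rotation vector about the tool's x, y, z each as a share of 90 degrees, from -1 to 1; "grip": the opening, from -1 (shut) to 1 (fully open), so that 0 is half open. A call has 1 to 5 rows; each row is the pose to reach, as a shift and turn from the pose commanded when the call began, along the tool's axes at that moment; what a row does not reach only later rows make up. A row lasts 1/12 s, in which the tool goes at most 41.7 mm and 7.16 degrees, less where a joint would pass 70% of its speed; a pose out of reach is approached as far as the arm can. A call with a number of a shift or a turn outside -1 to 1 is refused whole. A call with a gripper value outside its range is refused whole. The fingers move at their own pace and stop on an object; FORCE is the grip in N (left out, the last holds). Time passes only in rows, so rows that repeat a pose let the fingers close. It gives the time, the measured TCP pose, the force, the opening and the grip force at its end, in the units of the state.
- manip.get_state(): the state, without advancing time (a new reading comes with each control period).
- manip.get_image(name): name is "scene" or "top" or "wrist"; returns a dict with "img" (480x640x3 uint8, red, green, blue), "mtx" (3x3 intrinsics, pixels), "world_to_cam" (4x4, takes a point from world to camera coordinates); the wrist camera has in their place "T_tool_cam" (4x4, takes a point from camera to tool coordinates, whose origin is the TCP and whose axes are the flange's). Camera axes: x right, y down, z forward; pixel columns grow to the right and rows downward; lengths in m; the calibration is good to about 2 mm. A picture is of the moment at which its call begins: read the wrist's pose just before it. There is no depth.
- manip.sign_off(): hands the job in; it is judged then, once.
The state is a dict: "clock": time; "qpos": joint angles; "qd": joint speeds; "effort": joint torques, N m; "position": TCP position; "ee_rot": TCP orientation; "contact_force": force on the tool from outside, world axes, zero at the start; "moment": the same for the moment, N m; "width": finger opening in m; "gripper_force": force on a finger pad.
Only numpy, scipy, OpenCV 4.12 (cv2) and the standard library are available. Lean on these libraries where they do the work, as an engineer would, in place of code of your own. Each camera call takes 0.05 s, during which the arm holds its last target. There are 200 camera calls.

### The job

Give the round cutter a shot of release spray: find the spray can whose spout points at the plain round cutter, press its nozzle cap all the way down from above, hold it down for about a second, then let it spring back up and take the hand away. Do not press the other can, which stands behind the star-shaped cutter, and leave the round cutter where it lies.

Things in the scene. Friction and masses are not known exactly. Their poses are not given: they have to be found in the camera images.
- nozzle_top (a point): Centre of the flat top of the wanted can's white nozzle cap: press here; it moves with the cap. The cap is round, 26 mm across on top, 18 mm tall, with a 9 mm spout at its side, on an upright labelled aluminium can 54 mm across, fixed to the table by a steel foot. Can shoulder 163 mm, top of the unpressed cap 190 mm above the table. x points away from the spout, z up.
- nozzle (a joint): How far the wanted can's nozzle cap is pressed, in m: 0 up, 0.008 fully down (stop). Sprung: it begins to move at about 2.5 N, needs about 7 N at the stop, and comes back up by itself.
- other_nozzle (a joint): The same for the second, exactly equal can, which must not be pressed. It stands 0.17 to 0.35 m from the wanted can, to its left or right, with a star-shaped cutter 125 mm in front of its spout.
- ring_cutter: Plain round tin cutter, an open ring 62 mm across and 23 mm high, lying loose on the table about 125 mm in front of the wanted can's axis, straight before its spout. Origin at the centre of its underside. (An oven stands left of the table, its front with the knobs at about x = 0.6, y above 0.3, rising 0.43 m above the table top: swing in over the front of the table.)

How it is judged:
On the way:
1. the nozzle cap of the can behind the round cutter is pressed down at least 5.5 of its 8 mm for 0.3 s (value of joint nozzle above 0.0055 m), for 0.3 s.
At the end, for the whole second after the job is handed in: Both nozzle caps are up again (pressed less than 1.5 mm) and the round cutter lies within 20 mm of where it was (value of joint each of nozzle, other_nozzle below 0.0015 m and distance of ring_cutter from where it was at the start of the episode below 0.02 m); the robot touches nothing.
It fails at once if the other can's nozzle cap is pressed more than 3 mm (value of joint other_nozzle above 0.003 m).
It fails at once if the round cutter is moved more than 20 mm (distance of ring_cutter from where it was at the start of the episode above 0.02 m).
It also fails if it takes over 26 s, if anything falls off the work surface, if the arm or the gripper's body presses on something with over 40 N, if the wrist force passes 120 N, or if a joint passes its speed limit or range.

## Working session

There is one attempt and no reset: what is moved stays moved. The work goes in short steps, Python scripts to look and compute and a shell command to move; the robot and the scene stay as the last step left them, time stands still between calls to the robot, and variables do not carry over. Pictures are saved under pics/ and viewed, at most 10 in all, crops included, and the job is handed in when it is done.

```bash
mkdir -p pics
python3 - <<'E'
from rig import manip
import cv2,json,numpy as np
s=manip.get_state();print(s['clock'],s['position'],s['ee_rot'])
for n in("scene","top"):
    d=manip.get_image(n);cv2.imwrite(f"pics/{n}0.png",d["img"][:,:,::-1]);np.savez(f"{n}0.npz",**d)
E
```

```text
0.0 [ 0.20660021 -0.53601636  0.23042973] [-9.34724132e-04  9.83137087e-01  1.82867684e-01 -6.76784690e-05]
```

View pics/scene0.png

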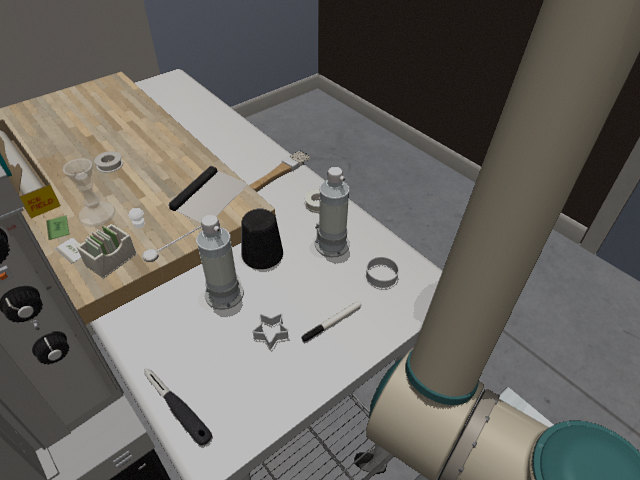

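View pics/top0.png

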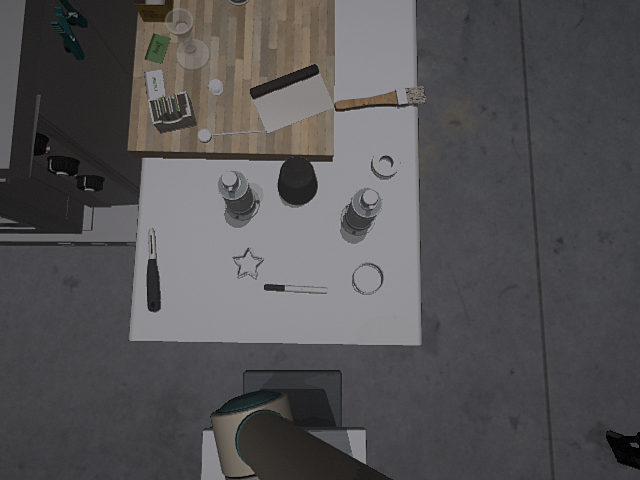

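The round cutter is at top (367,278) and scene (382,272). The can behind it is the right-hand one, with its cap at top about (370,196) and scene about (335,172). The star is at top (248,263), in front of the left can. Next I'll measure the cap from enlarged crops.

```bash
cat > h.py <<'E'
import numpy as np,cv2
def ray(d,u,v):
    T=d['world_to_cam'];R=T[:3,:3];c=-R.T@T[:3,3]
    p=cv2.undistortPoints(np.array([[[u,v]]],float),d['mtx'],None)[0,0]
    return c,R.T@np.array([p[0],p[1],1])
def plane(d,u,v,z):
    c,r=ray(d,u,v);return c+r*(z-c[2])/r[2]
E
python3 - <<'E'
from h import *
S=np.load("scene0.npz");T=np.load("top0.npz")
a=cv2.resize(T["img"][170:250,330:410],(400,400),interpolation=0);b=cv2.resize(S["img"][150:230,295:375],(400,400),interpolation=0)
cv2.imwrite("pics/crop.png",np.hstack([a,b])[:,:,::-1])
for u,v in((370,196),(232,179)):print(plane(T,u,v,.19))
for u,v in((335,172),(209,221)):print(plane(S,u,v,.19))
print(plane(T,367,278,.0115),plane(S,382,272,.0115),plane(T,248,263,.01))
E
```

```text
[ 0.57187004 -0.1479061   0.19      ]
[0.60019447 0.08725984 0.19      ]
[ 0.56565435 -0.14529678  0.19      ]
[0.59733885 0.09416847 0.19      ]
[ 0.44562    -0.16434204  0.0115    ] [ 0.44407475 -0.16668167  0.0115    ] [0.47572601 0.07683056 0.01      ]
```

View pics/crop.png

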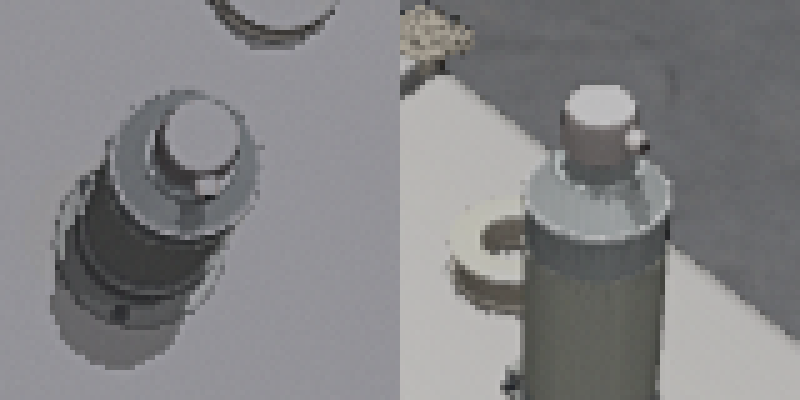

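Refined cap centre: top (370.1,196.6) and scene (335,170.2), which puts the cap at about (0.570, -0.148, 0.19). It sits 126 mm from the ring, matching the stated 125 mm, and the two cans are 0.24 m apart, within the stated range. I'll shut the fingers, rise and move over.

```bash
python3 -m jog '[{"dz":-0.16,"grip":-1},{"dx":0.72,"dy":-0.35,"dz":-0.16,"grip":-1},{"dx":0.72,"dy":-0.35,"dz":-0.16,"grip":-1},{"dx":0.72,"dy":-0.35,"dz":-0.16,"grip":-1},{"dx":0.72,"dy":-0.35,"dz":-0.16,"grip":-1}]' 40
python3 -m jog '[{"dx":0.64,"dy":-0.31,"grip":-1},{"dx":0.64,"dy":-0.31,"grip":-1},{"dx":0.64,"dy":-0.31,"grip":-1},{"dx":0.64,"dy":-0.31,"grip":-1},{"dx":0.64,"dy":-0.31,"grip":-1}]'
python3 - <<'E'
from h import *
from rig import manip
from scipy.spatial.transform import Rotation as Ro
S=np.load("scene0.npz");T=np.load("top0.npz")
a,b=plane(T,370.1,196.6,.19),plane(S,335,170.2,.19);print(a,b)
s=manip.get_state();R=Ro.from_quat(np.roll(s['ee_rot'],-1))
t=(a+b)/2;print(s['position'],s['clock'],s['width'],R.inv().apply(t-s['position'])/.25)
E
```

```text
[ 0.57082126 -0.14805823  0.19      ] [ 0.56958808 -0.14876241  0.19      ]
[ 0.2066507  -0.53605415  0.23053192] 0.1 0.08558739777701535 [ 1.91445415 -0.92371535  0.16409816]schema error: expected keys dx, dy, dz, ax, ay, az, grip
schema error: expected keys dx, dy, dz, ax, ay, az, grip
```

All keys are required in every row.

```bash
python3 -m jog '[{"dx":0,"dy":0,"dz":-0.16,"ax":0,"ay":0,"az":0,"grip":-1},{"dx":0.72,"dy":-0.35,"dz":-0.16,"ax":0,"ay":0,"az":0,"grip":-1},{"dx":0.72,"dy":-0.35,"dz":-0.16,"ax":0,"ay":0,"az":0,"grip":-1},{"dx":0.72,"dy":-0.35,"dz":-0.16,"ax":0,"ay":0,"az":0,"grip":-1},{"dx":0.72,"dy":-0.35,"dz":-0.16,"ax":0,"ay":0,"az":0,"grip":-1}]' 40
python3 -m jog '[{"dx":0.64,"dy":-0.31,"dz":0,"ax":0,"ay":0,"az":0,"grip":-1},{"dx":0.64,"dy":-0.31,"dz":0,"ax":0,"ay":0,"az":0,"grip":-1},{"dx":0.64,"dy":-0.31,"dz":0,"ax":0,"ay":0,"az":0,"grip":-1},{"dx":0.64,"dy":-0.31,"dz":0,"ax":0,"ay":0,"az":0,"grip":-1},{"dx":0.64,"dy":-0.31,"dz":0,"ax":0,"ay":0,"az":0,"grip":-1}]'
cat > rel.py <<'E'
from h import *
from rig import manip
from scipy.spatial.transform import Rotation as Ro
s=manip.get_state();R=Ro.from_quat(np.roll(s['ee_rot'],-1))
t=np.array([.5702,-.1484,.19]);print(s['position'],s['clock'],s['width'],s['contact_force'],R.inv().apply(t-s['position'])/.25,R.as_matrix()[:,2])
E
python3 rel.py
```

```text
clock: 0.52
position: [0.321, -0.4133, 0.2711]
ee_rot: [-0.0, 0.983, 0.182, 0.0]
contact_force: [0.5, -0.4, -0.3]
width: 0.0257
gripper_force: 0.0
clock: 0.93
position: [0.4449, -0.2801, 0.271]
ee_rot: [-0.001, 0.983, 0.185, 0.001]
contact_force: [0.1, -0.8, 0.2]
width: 0.0001
gripper_force: 0.0
[ 0.44493655 -0.28009233  0.27102072] 0.9333 0.0001268358002164549 [ 0.12305867 -0.77214139  0.22879606] [ 0.6573633  -0.30756465  0.32687617] [ 0.00205006  0.00335745 -0.99999226]
```

```bash
python3 -m jog '[{"dx":0.6,"dy":-0.28,"dz":0,"ax":0,"ay":0,"az":0,"grip":-1},{"dx":0.6,"dy":-0.28,"dz":0,"ax":0,"ay":0,"az":0,"grip":-1},{"dx":0.6,"dy":-0.28,"dz":0,"ax":0,"ay":0,"az":0,"grip":-1},{"dx":0.6,"dy":-0.28,"dz":0,"ax":0,"ay":0,"az":0,"grip":-1},{"dx":0.6,"dy":-0.28,"dz":0,"ax":0,"ay":0,"az":0,"grip":-1}]' >/dev/null
python3 -m jog '[{"dx":0,"dy":0,"dz":0.12,"ax":0,"ay":0,"az":0,"grip":-1},{"dx":0,"dy":0,"dz":0.12,"ax":0,"ay":0,"az":0,"grip":-1},{"dx":0,"dy":0,"dz":0.12,"ax":0,"ay":0,"az":0,"grip":-1},{"dx":0,"dy":0,"dz":0.12,"ax":0,"ay":0,"az":0,"grip":-1}]' >/dev/null
python3 rel.py
```

```text
[ 0.55633039 -0.16639735  0.24169472] 1.6833 0.0003877258800682798 [0.92729128 0.06899874 0.74971457] [ 0.07768511 -0.04732559  0.20674416] [-3.15669258e-04 -2.38779122e-04 -9.99999922e-01]
```

```bash
python3 -m jog '[{"dx":0.08,"dy":-0.05,"dz":0.12,"ax":0,"ay":0,"az":0,"grip":-1},{"dx":0.08,"dy":-0.05,"dz":0.12,"ax":0,"ay":0,"az":0,"grip":-1},{"dx":0.08,"dy":-0.05,"dz":0.12,"ax":0,"ay":0,"az":0,"grip":-1},{"dx":0.08,"dy":-0.05,"dz":0.12,"ax":0,"ay":0,"az":0,"grip":-1}]' >/dev/null
python3 rel.py
python3 - <<'E'
from rig import manip
import cv2,numpy as np
A=manip.get_image("scene")["img"][110:210,275:375];B=manip.get_image("wrist")["img"]
cv2.imwrite("pics/near.png",np.hstack([cv2.resize(A,(400,400),interpolation=0),cv2.resize(B,(400,300))[:,:].copy() if 0 else cv2.copyMakeBorder(cv2.resize(B,(400,300)),0,100,0,0,0)])[:,:,::-1])
E
```

```text
[ 0.57102791 -0.14773968  0.21251906] 2.0167 0.00018313268591656494 [ 0.10246858  0.51186558 -0.03923777] [-0.00410628  0.0011311   0.09007514] [ 0.001271   -0.00123159 -0.99999843]
```

View pics/near.png

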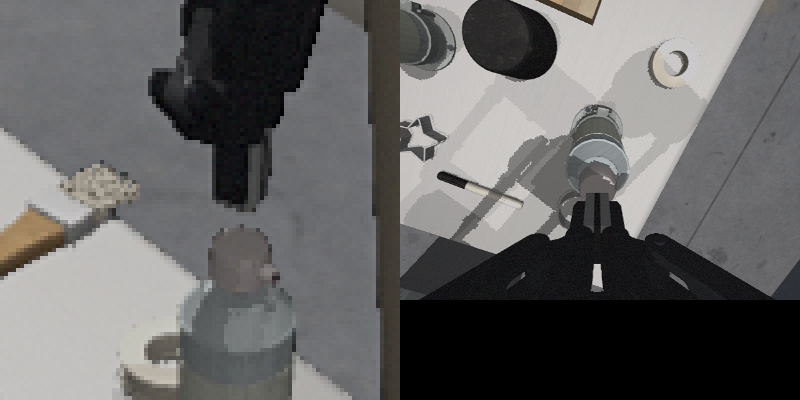

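The shut fingers are right above the cap (scene crop: tip at (240,205), cap top at (240,235)), and the wrist view shows the cap straight under the fingertips. Pressing now.

```bash
python3 -m jog '[{"dx":0,"dy":0,"dz":0.06,"ax":0,"ay":0,"az":0,"grip":-1},{"dx":0,"dy":0,"dz":0.09,"ax":0,"ay":0,"az":0,"grip":-1},{"dx":0,"dy":0,"dz":0.1,"ax":0,"ay":0,"az":0,"grip":-1},{"dx":0,"dy":0,"dz":0.11,"ax":0,"ay":0,"az":0,"grip":-1},{"dx":0,"dy":0,"dz":0.115,"ax":0,"ay":0,"az":0,"grip":-1}]'
python3 rel.py
```

```text
clock: 2.53
position: [0.5708, -0.1474, 0.1836]
ee_rot: [0.001, 0.983, 0.183, 0.0]
contact_force: [-1.8, -0.8, 5.5]
width: -0.0
gripper_force: 3.0
[ 0.57081784 -0.14741573  0.18361047] 2.5333 -1.7699921566042314e-05 [-1.78118977 -0.82956257  5.47269839] [-0.00371713  0.00282423 -0.02555451] [ 6.89783772e-04 -1.34500734e-03 -9.99998858e-01]
```

The force is 5.5 N at about 6 mm of travel, as the spring data predict. I'll go 3 mm further to reach the stop, then hold.

```bash
python3 -m jog '[{"dx":0,"dy":0,"dz":0.006,"ax":0,"ay":0,"az":0,"grip":-1},{"dx":0,"dy":0,"dz":0.012,"ax":0,"ay":0,"az":0,"grip":-1},{"dx":0,"dy":0,"dz":0.012,"ax":0,"ay":0,"az":0,"grip":-1},{"dx":0,"dy":0,"dz":0.012,"ax":0,"ay":0,"az":0,"grip":-1},{"dx":0,"dy":0,"dz":0.012,"ax":0,"ay":0,"az":0,"grip":-1}]'
```

```text
clock: 2.95
position: [0.5708, -0.1474, 0.182]
ee_rot: [0.001, 0.983, 0.183, 0.001]
contact_force: [-3.4, -0.6, 10.2]
width: 0.0002
gripper_force: 5.0
```

At the stop: 10 N and 8 mm down. Holding for about another 0.8 s.

```bash
for i in 1 2; do python3 -m jog '[{"dx":0,"dy":0,"dz":0,"ax":0,"ay":0,"az":0,"grip":-1},{"dx":0,"dy":0,"dz":0,"ax":0,"ay":0,"az":0,"grip":-1},{"dx":0,"dy":0,"dz":0,"ax":0,"ay":0,"az":0,"grip":-1},{"dx":0,"dy":0,"dz":0,"ax":0,"ay":0,"az":0,"grip":-1},{"dx":0,"dy":0,"dz":0,"ax":0,"ay":0,"az":0,"grip":-1}]'; done
python3 -m jog '[{"dx":0,"dy":0,"dz":-0.05,"ax":0,"ay":0,"az":0,"grip":-1},{"dx":0,"dy":0,"dz":-0.15,"ax":0,"ay":0,"az":0,"grip":-1},{"dx":0,"dy":0,"dz":-0.3,"ax":0,"ay":0,"az":0,"grip":-1},{"dx":0,"dy":0,"dz":-0.35,"ax":0,"ay":0,"az":0,"grip":-1},{"dx":0,"dy":0,"dz":-0.35,"ax":0,"ay":0,"az":0,"grip":-1}]'
python3 -m jog '[{"dx":0,"dy":0,"dz":0,"ax":0,"ay":0,"az":0,"grip":-1},{"dx":0,"dy":0,"dz":0,"ax":0,"ay":0,"az":0,"grip":-1},{"dx":0,"dy":0,"dz":0,"ax":0,"ay":0,"az":0,"grip":-1}]'
python3 - <<'E'
from rig import manip
import cv2
cv2.imwrite("pics/end.png",manip.get_image("scene")["img"][:,:,::-1])
E
```

```text
clock: 3.37
position: [0.5708, -0.1474, 0.182]
ee_rot: [0.001, 0.983, 0.183, 0.001]
contact_force: [-3.0, -1.6, 9.3]
width: 0.0
gripper_force: 5.0
clock: 3.78
position: [0.5708, -0.1474, 0.182]
ee_rot: [0.001, 0.983, 0.183, 0.001]
contact_force: [-3.0, -0.3, 9.9]
width: -0.0001
gripper_force: 5.0
clock: 4.2
position: [0.5729, -0.1475, 0.2716]
ee_rot: [0.002, 0.983, 0.183, 0.004]
contact_force: [0.2, -0.8, -1.0]
width: -0.0001
gripper_force: 0.0
clock: 4.45
position: [0.5698, -0.1464, 0.2651]
ee_rot: [-0.001, 0.983, 0.183, -0.002]
contact_force: [0.3, 0.7, -0.6]
width: 0.0001
gripper_force: 0.0
```

View pics/end.png

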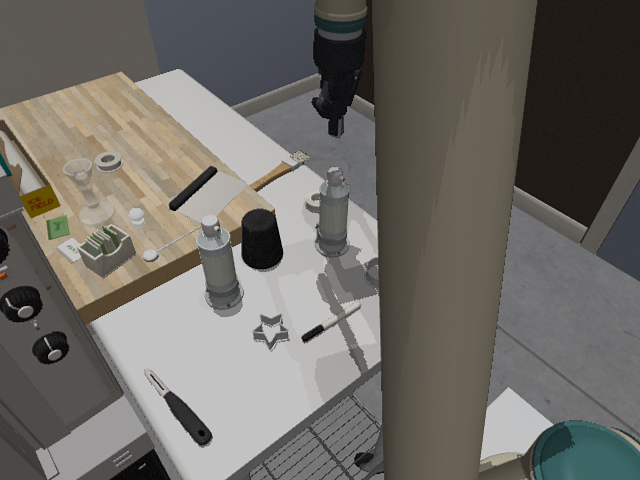

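The hand is clear, with its tip at (335,135). The cap is back up at (335,172), and the ring's visible left edge is still at x≈366.

```bash
python3 -c "
from rig import manip
print(manip.sign_off())"
```

```text
the job is handed in; nothing more can be done
None
```

I pressed the nozzle cap of the can behind the round cutter to its stop and held it there for about a second. It then sprang back up, the hand is clear above it, the other can and the round cutter were not touched, and the job is handed in; no verdict came back.

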